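# Re-hand a row of panel devices from one rack to the other

### The arm

A 6-joint arm with a two-finger parallel gripper is mounted at the origin on a cart in front of the work surface, level with it; the furniture and walls round the work are solid. World frame = base frame: x ahead of the robot, y to its left, z up, the work surface at z = 0. Lengths are in m, angles in rad, forces in N, time in s.
With the tool pointing down it reaches from about 0.325 to 0.775 m from the base axis. Payload 9.3 kg.
Tool frame: the origin (TCP) lies midway between the tips of the shut fingers; the grasp point (between the pads) lies 19 mm behind it; z points along the fingers, y is the line along which they close (so a half turn about z gives the same grasp; the last joint's range is limited). The gripper opens to 85 mm and grips with 20 to 120 N. Pads are 22 mm wide; open, the fingers measure 114 mm over their backs; the gripper's body (76 mm by 85 mm) begins 54 mm behind the grasp point. The pads swing forward as they close: fully open they stand 13 mm farther back than shut.
Start: joints at [-1.423, 0.259, 0.021, 1.334, 0, 1.418], TCP at [0.163, -0.525, 0.231] pointing down, gripper open.
Joint ranges: [-3.04, 3.04], [-0.91, 1.82], [-1.04, 1.36], [-1.92, 1.95], [-1.52, 1.45], [-3.14, 3.14]. Speed limits (rad/s): [2.22, 2.22, 2.79, 3.14, 3.14, 3.14].

### API

Orientations are given as [roll, pitch, yaw] about the fixed x, y, z axes, in that order (R = Rz(yaw) Ry(pitch) Rx(roll)).
In Python, from cell import * gives the robot as it stands.
- The arm moves only by the tool drive_tool, never from a script. Its arguments are lists of equal length, an entry for each row: "delta_pos": the shift along the tool's x, y, z in units of 0.025 m (1.0 is 0.025 m), a list of three; "delta_rot": the turn, a rotation vector about the tool's x, y, z in units of 2 rad (1.0 is 2 rad), a list of three. A call has 1 to 8 rows; each row shifts and turns the commanded pose from where the row before left it, along the tool's axes as they then stand; what a row does not reach is not made up. A row lasts 1/12 s, in which the tool goes at most 41.7 mm and 7.16 degrees, less where a joint would pass 70% of its speed; a pose out of reach is approached as far as the arm can. A call with a number of a shift or a turn outside -1 to 1 is refused whole. A call with a gripper value outside its range is refused whole. "jaw" is the gripper command: -1 is shut, 1 is fully open, values between are in proportion, set as the call begins (left out, the last holds). The fingers move at their own pace and stop on an object; the grip force is fixed at half the most. Time passes only in rows, so rows that do not move let the fingers close. It gives the time, the measured TCP pose, the force, the opening and the grip force at its end, in the units of the state.
- sense(): the state, without advancing time (a new reading comes with each control period).
- capture(name): name is "scene" or "top" or "wrist"; returns the picture (384x512x3 uint8, red, green, blue); there is no depth.
- camera_model(name): a dict with "vertical_fov" (degrees; the focal length in pixels is half the picture's height over the tangent of half this angle, whatever the lens; pixels are square), "cx", "cy" (the principal point, pixels), "pose" (4x4, takes a point from camera to world coordinates). Camera axes: x right, y down, z forward; pixel columns grow to the right and rows downward; lengths in m; the calibration is good to about 2 mm. A picture is of the moment at which its call begins: read the wrist's pose just before it. camera_model takes no time and is no camera call; for the wrist camera it gives the pose at the moment of the call.
- job_done(): hands the job in; it is judged then, once.
Trained networks look in the newest picture that a camera, given by its name, has taken for a name from the list of things; names that differ only in an ending like _2 or _b are one class to them, and where a whole thing is asked for, a point or a joint stands for the part that bears it (a point fixed in the world has none). Each returns a list of dicts, best first, with "score" (0 to 1); they miss things now and then, are a little off and sometimes report something else, mostly with a low value. They report only what shows in the picture. A call takes as long as a camera call. They do not tell look-alikes from the thing itself.
- search_frame(thing, camera): "location" ([row, column] in pixels, amid what is visible of it).
- silhouettes(thing, camera): "mask" (384x512 bool, what is visible of it) and "location" ([row, column] in pixels, amid what is visible of it).
The state is a dict: "time": time; "joint_pos": joint angles; "qd": joint speeds; "tau": joint torques, N m; "tool_pos": TCP position; "tool_rot": TCP orientation; "force": force on the tool from outside, world axes, zero at the start; "ft_torque": the same for the moment, N m; "grip_width": opening from 0.0 (shut) to 1.0 (fully open); "finger_force": force on a finger pad.
Only numpy, scipy, OpenCV 4.12 (cv2) and the standard library are available. Lean on these libraries where they do the work, as an engineer would, in place of code of your own. Each camera call takes 0.05 s, during which the arm holds its last target. There are 200 camera calls.

### The job

The panel will be fed from its other end, so move the four devices from the full rack into the empty rack in reverse order: seen from the robot, the one now leftmost goes into the rightmost bay, the next into the bay beside it, and so on. Stand each device upright and flat on the floor of its own bay, long side along the rack as it stands now, and do not tip any of them over on the way.

Things in the scene. Friction and masses are not known exactly. Their poses are not given: they have to be found in the camera images.
- rack_full: fixed wooden tray 432 (y) x 82 (x) mm, on the robot's left or right, low aluminium walls making 4 bays in a row, full at the start, a grey mat and a device in each bay. Origin: centre of underside; +x away from robot, +y to robot's left. Bay centres x = 0, y = -157.5, -52.5, 52.5, 157.5 mm; each bay 101 (y) x 74 (x) mm inside; floor 12 mm, wall tops 24 mm above origin, walls 4 mm thick.
- rack_empty: fixed wooden tray 432 (y) x 82 (x) mm, on the robot's left or right, low aluminium walls making 4 bays in a row, empty at the start, bare wood floors. Origin: centre of underside; +x away from robot, +y to robot's left. Bay centres x = 0, y = -157.5, -52.5, 52.5, 157.5 mm; each bay 101 (y) x 74 (x) mm inside; floor 12 mm, wall tops 24 mm above origin, walls 4 mm thick.
- contactor: loose three-pole contactor, light grey and dark grey, standing upright: base 74 (x) x 45 (y) mm up to 62 mm high, a narrower head 36 x 40 mm on it up to 80 mm; about 0.34 kg. Origin: centre of its underside, z up. Starts with its long side (x) along the rack; can be gripped across its 45 mm width (y), 25 to 55 mm above its underside.
- breaker: loose three-pole rail breaker, light grey with three small black toggles on top: 85 (x) x 53 (y) x 74 mm high; about 0.35 kg. Origin: centre of its underside, z up. Starts with its long side (x) along the rack; can be gripped across its 53 mm width (y), 20 to 45 mm above its underside.
- ring_transformer: loose black ring current transformer standing on its foot: 32 (x) x 76 (y) x 74 mm high with a hole through it along x; about 0.26 kg. Origin: centre of its underside, z up. Starts with its long side (y) along the rack; can be gripped across its 32 mm thickness (x), 25 to 55 mm above its underside.
- stop_button: loose panel push button with a round mushroom head, standing on its black contact block: block 40 (x) x 30 (y) mm and 28 mm high, a thin neck, and the round head 38 mm across from 46 to 68 mm above its underside; about 0.055 kg. Origin: centre of its underside, z up. Starts with the block's long side (x) along the rack; can be gripped by the head, 57 mm above its underside, from any side.
- mat_contactor: a grey ribbed rubber mat 70 x 98 x 2 mm, fixed to the floor of one bay of the full rack (which one varies), under the contactor; it stays when the contactor is taken and so marks the bay from which it came. Origin: centre of its underside; axes as the rack's. Not to be moved.
- mat_breaker: a grey ribbed rubber mat 70 x 98 x 2 mm, fixed to the floor of one bay of the full rack (which one varies), under the three-pole breaker; it stays when the three-pole breaker is taken and so marks the bay from which it came. Origin: centre of its underside; axes as the rack's. Not to be moved.
- mat_ring: a grey ribbed rubber mat 70 x 98 x 2 mm, fixed to the floor of one bay of the full rack (which one varies), under the ring transformer; it stays when the ring transformer is taken and so marks the bay from which it came. Origin: centre of its underside; axes as the rack's. Not to be moved.
- mat_stop: a grey ribbed rubber mat 70 x 98 x 2 mm, fixed to the floor of one bay of the full rack (which one varies), under the stop button; it stays when the stop button is taken and so marks the bay from which it came. Origin: centre of its underside; axes as the rack's. Not to be moved.
Not all that is in view belongs to the job. Leave any yellow look-alike of the stop_button alone.

How it is judged:
By the outcome, as a careful person would: the job done as asked, in the order asked, and still so for the second after the job is handed in, with the robot touching nothing.
It also fails if it takes over 102 s, if anything falls off the work surface, if the arm or the gripper's body presses on something with over 40 N, if the wrist force passes 120 N, or if a joint passes its speed limit or range.

## Working session

There is one attempt and no reset: what is moved stays moved. The work goes in short steps, Python scripts to look and compute and a tool call to move; the robot and the scene stay as the last step left them, time stands still between calls to the robot, and variables do not carry over. Pictures are saved under pics/ and viewed, at most 14 in all, crops included, and the job is handed in when it is done.

Besides the shell and the picture viewer there is one more tool, called after "Request:" by a JSON object that holds its "op" and its "data". drive_tool: Moves the arm, as the interface text tells. Its arguments: {"type":"object","properties":{"delta_pos":{"type":"array"},"delta_rot":{"type":"array"},"jaw":{"type":"number"}},"required":["delta_pos","delta_rot"]}

```bash
mkdir -p pics
python3 - <<'E'
from cell import *
import cv2,numpy as np
s=sense();print(s)
a=[]
for n in("scene","top"):
    im=capture(n);cv2.imwrite(f"pics/{n}0.png",im[:,:,::-1]);m=camera_model(n);print(n,m)
    for t in("contactor","breaker","ring_transformer","stop_button","rack_full","rack_empty"):
        print(t,[(round(d['score'],2),[int(v) for v in d['location']]) for d in search_frame(t,n)][:4])
E
ls
```

```text
{'time': 0.0, 'joint_pos': array([-1.42262982e+00,  2.59215543e-01,  2.07090896e-02,  1.33367919e+00,
        2.20269622e-06,  1.41821161e+00]), 'qd': array([-1.25170828e-04, -1.38548807e-03, -1.57369663e-04,  5.55156873e-04,
        1.20428665e-05,  7.15375584e-04]), 'tau': array([ 2.31181337e-03, -5.55645740e+01,  3.44521022e+01,  1.37366785e-02,
       -1.68952251e-04, -1.74289971e-05]), 'tool_pos': array([ 0.16289107, -0.5250175 ,  0.23063275]), 'tool_rot': array([-3.14021981e+00, -2.13344228e-04,  3.00751075e-01]), 'force': array([ 0.03781053, -0.18451336,  1.4189513 ]), 'ft_torque': array([-0.01508365,  0.0382729 ,  0.00987998]), 'finger_force': 0.0, 'grip_width': 1.0038492365612308}
scene {'vertical_fov': 50.7195801965977, 'cx': 251.19748379014194, 'cy': 182.9174181956091, 'pose': array([[-0.821314  , -0.26974696,  0.50267275, -0.19922077],
       [-0.57036997,  0.40530089, -0.71442934,  1.1041437 ],
       [-0.01101857, -0.87348026, -0.48673486,  0.77692003],
       [ 0.        ,  0.        ,  0.        ,  1.        ]])}
contactor [(0.9, [189, 247])]
breaker [(0.56, [206, 228])]
ring_transformer [(0.95, [238, 184]), (0.71, [170, 294])]
stop_button [(0.81, [222, 209]), (0.66, [259, 208]), (0.63, [194, 206]), (0.56, [239, 233])]
rack_full [(0.86, [227, 214])]
rack_empty [(0.96, [169, 298])]
top {'vertical_fov': 53.01346687834747, 'cx': 249.274888944074, 'cy': 191.580552167181, 'pose': array([[-0.02314797, -0.98983889,  0.14029659,  0.34176424],
       [-0.99966648,  0.02452464,  0.00809141,  0.044081  ],
       [-0.01144991, -0.1400625 , -0.99007646,  1.33243322],
       [ 0.        ,  0.        ,  0.        ,  1.        ]])}
contactor [(0.72, [192, 166])]
breaker [(0.79, [185, 207])]
ring_transformer [(0.74, [186, 146])]
stop_button [(0.69, [191, 173]), (0.68, [224, 132]), (0.61, [153, 214]), (0.61, [212, 109])]
rack_full [(0.91, [194, 162]), (0.37, [187, 207])]
rack_empty [(0.83, [195, 342])]
pics
```

Run:
```python
import cv2
a=cv2.imread("pics/top0.png")[100:290,60:460];cv2.imwrite("pics/topc.png",cv2.resize(a,None,fx=2,fy=2,interpolation=3))
```

```text
(no output)
```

View pics/topc.png

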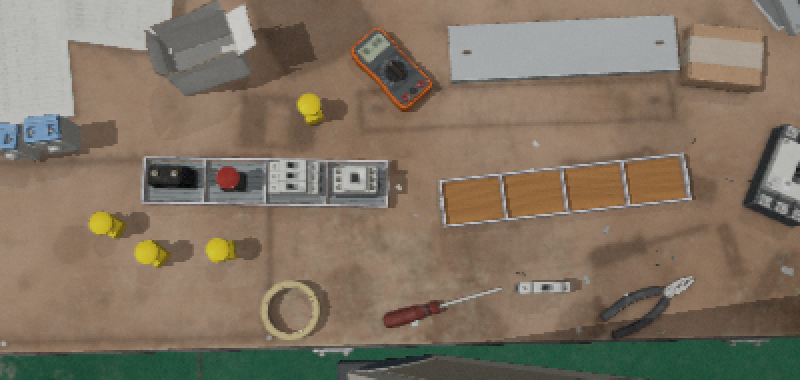

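View pics/scene0.png

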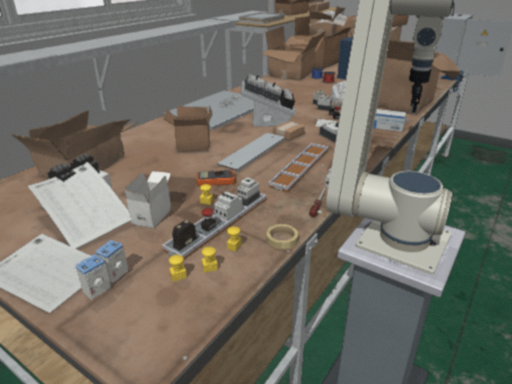

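The full rack is on the left (+y). From left to right it holds the ring, stop button, breaker and contactor (crop columns about 172, 230, 290, 357). The empty rack is on the right at crop (440–690, 190) and slightly yawed. The yellow look-alikes stand outside the racks.

```bash
cat > h.py <<'E'
from cell import *
import cv2,numpy as np
def rays(n,px,z,m=None):
    """pixels (N,2) as col,row -> world points on plane z"""
    m=m or camera_model(n);f=192/np.tan(np.radians(m["vertical_fov"]/2));P=m["pose"]
    px=np.atleast_2d(px).astype(float)
    d=np.c_[(px[:,0]-m["cx"])/f,(px[:,1]-m["cy"])/f,np.ones(len(px))]@P[:3,:3].T
    return P[:3,3]+d*((z-P[2,3])/d[:,2])[:,None]
def rect(n,mask,z,m=None):
    r,c=np.nonzero(mask);w=rays(n,np.c_[c,r],z,m)[:,:2]
    (cx,cy),(a,b),t=cv2.minAreaRect((w*1000).astype(np.float32))
    if a>b:a,b,t=b,a,t-90   # b long; t = angle of short axis
    t=(t+90)%180-90
    return np.round([cx,cy,a,b,t],1)
E
python3 - <<'E'
from h import *
im=capture("top")
for t,z in(("rack_full",.024),("rack_empty",.024),("contactor",.08),("breaker",.088),("ring_transformer",.088)):
    d=silhouettes(t,"top")
    if d: print(t,d[0]['score'],rect("top",d[0]['mask'],z))
hsv=cv2.cvtColor(im,cv2.COLOR_RGB2HSV);red=((hsv[...,0]<6)|(hsv[...,0]>174))&(hsv[...,1]>150)
red[:150]=0;red[220:]=0;red[:,:150]&=True;r,c=np.nonzero(red[:,150:200]);print(rays("top",[c.mean()+150,r.mean()],.08),len(r))
E
```

```text
rack_full 0.63 [535.5 303.7  76.4 318.3  -1.4]
rack_empty 0.93 [ 509.2 -262.6   89.7  432.5    4.7]
contactor 0.87 [523.4  92.   49.8  75.1  -7.8]
breaker 0.6 [531.8 192.1  56.3  85.3  -1.4]
ring_transformer 0.67 [522.7  91.1  49.5  72.1  -1.4]
[[0.53589232 0.30472044 0.08      ]] 88
```

Request:
{"op": "drive_tool", "data": {"delta_pos": [[0.96, -0.35, -0.16], [0.96, -0.35, -0.16], [0.96, -0.35, -0.16], [0.96, -0.35, -0.16], [0.96, -0.35, -0.16], [0.96, -0.35, -0.16], [0.96, -0.35, -0.16], [0.96, -0.35, -0.16]], "delta_rot": [[0, 0, 0], [0, 0, 0], [0, 0, 0], [0, 0, 0], [0, 0, 0], [0, 0, 0], [0, 0, 0], [0, 0, 0]], "jaw": 1}}

```text
time: 1.67
tool_pos: [0.3265, -0.4007, 0.2636]
tool_rot: [3.141, -0.0, 0.301]
force: [-0.2, -0.8, -0.4]
grip_width: 0.998
finger_force: 0.0
```

Request:
{"op": "drive_tool", "data": {"delta_pos": [[0.96, -0.35, -0.16], [0.96, -0.35, -0.16], [0.96, -0.35, -0.16], [0.96, -0.35, -0.16], [0.96, -0.35, -0.16], [0.96, -0.35, -0.16], [0.96, -0.35, -0.16], [0.96, -0.35, -0.16]], "delta_rot": [[0, 0, 0], [0, 0, 0], [0, 0, 0], [0, 0, 0], [0, 0, 0], [0, 0, 0], [0, 0, 0], [0, 0, 0]]}}

```text
time: 2.33
tool_pos: [0.4891, -0.2769, 0.2956]
tool_rot: [3.141, -0.0, 0.301]
force: [-0.2, -0.1, 0.7]
grip_width: 1.002
finger_force: 0.0
```

Request:
{"op": "drive_tool", "data": {"delta_pos": [[0, 0, 0], [0, 0, 0], [0, 0, 0], [0, 0, 0], [0, 0, 0], [0, 0, 0], [0, 0, 0]], "delta_rot": [[0, 0, -0.062], [0, 0, -0.062], [0, 0, -0.062], [0, 0, -0.062], [0, 0, -0.062], [0, 0, -0.062], [0, 0, -0.062]]}}

```text
time: 2.92
tool_pos: [0.4883, -0.2778, 0.2953]
tool_rot: [-3.142, -0.0, 1.175]
force: [-0.8, -1.2, -0.2]
grip_width: 1.001
finger_force: 0.0
```

Request:
{"op": "drive_tool", "data": {"delta_pos": [[0, 0, 0], [0, 0, 0], [0, 0, 0], [0, 0, 0], [0, 0, 0]], "delta_rot": [[0, 0, -0.062], [0, 0, -0.062], [0, 0, -0.062], [0, 0, 0], [0, 0, 0]]}}

```text
time: 3.33
tool_pos: [0.4882, -0.2778, 0.2953]
tool_rot: [-3.142, -0.0, 1.537]
force: [-0.2, -0.8, 0.1]
grip_width: 1.002
finger_force: 0.0
```

Run:
```python
from h import *
s=sense();m=camera_model("wrist");print(s['time'],s['tool_pos'],s['tool_rot'],m)
im=capture("wrist");cv2.imwrite("pics/w1.png",im[:,:,::-1])
for d in silhouettes("rack_empty","wrist")[:2]: print(d['score'],d['location'],rect("wrist",d['mask'],.024,m))
```

```text
3.3333 [ 0.4882221  -0.27781243  0.29527758] [-3.14157024e+00 -2.05744011e-05  1.53687489e+00] {'vertical_fov': 70.9120438320241, 'cx': 254.90315408690398, 'cy': 187.89208004000452, 'pose': array([[ 9.99429620e-01, -3.24341669e-02, -9.40533652e-03,
         4.90519091e-01],
       [-3.37614702e-02, -9.53252758e-01, -3.00282105e-01,
        -2.01091371e-01],
       [ 7.73736926e-04,  3.00428368e-01, -9.53804066e-01,
         4.37188409e-01],
       [ 0.00000000e+00,  0.00000000e+00,  0.00000000e+00,
         1.00000000e+00]])}
0.83 [125.1, 264.8] [ 508.8 -270.4   85.4  408.9    5. ]
```

View pics/w1.png

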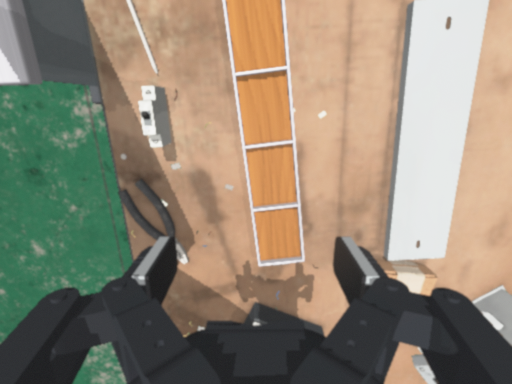

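The wrist picture shows the empty rack clearly, with the camera looking along +y. Its right end is at (260,265)–(303,262). The dividers cross at (254,210)–(299,206), (245,147)–(294,143) and (235,73)–(287,68).

Run:
```python
from h import *
m=camera_model("wrist")
im=cv2.imread("pics/w1.png")
P=rays("wrist",[[260,265],[303,262],[254,210],[299,206],[245,147],[294,143],[235,73],[287,68]],.024,m)[:,:2]*1000
mid=(P[::2]+P[1::2])/2;print(mid.round(1),np.linalg.norm(P[::2]-P[1::2],axis=1))
yy=np.array([-214,-105,0,105.]);
A=np.polyfit(yy,mid[:,0],1),np.polyfit(yy,mid[:,1],1);print(A,np.degrees(np.arctan2(-A[0][0],A[1][0])))
```

```text
[[ 528.5 -472.4]
 [ 520.7 -367.1]
 [ 511.  -263.2]
 [ 500.8 -157.7]] [75.85994813 74.21946271 75.13033565 73.72268272]
(array([-8.72520595e-02,  5.10597633e+02]), array([   0.98688373, -262.28042478])) 5.052479612199692
```

Request:
{"op": "drive_tool", "data": {"delta_pos": [[0.96, 0.05, 0], [0.96, 0.05, 0], [0.96, 0.05, 0], [0.96, 0.05, 0], [0.96, 0.05, 0], [0.96, 0.05, 0], [0.96, 0.05, 0], [0.96, 0.05, 0]], "delta_rot": [[0, 0, 0], [0, 0, 0], [0, 0, 0], [0, 0, 0], [0, 0, 0], [0, 0, 0], [0, 0, 0], [0, 0, 0]]}}

```text
time: 4.1
tool_pos: [0.5039, -0.085, 0.2954]
tool_rot: [3.141, 0.0, 1.538]
force: [0.3, -0.1, 0.3]
grip_width: 1.0
finger_force: 0.0
```

Request:
{"op": "drive_tool", "data": {"delta_pos": [[0.96, 0.05, 0], [0.96, 0.05, 0], [0.96, 0.05, 0], [0.96, 0.05, 0], [0.96, 0.05, 0], [0.96, 0.05, 0], [0.96, 0.05, 0], [0.96, 0.05, 0]], "delta_rot": [[0, 0, 0], [0, 0, 0], [0, 0, 0], [0, 0, 0], [0, 0, 0], [0, 0, 0], [0, 0, 0], [0, 0, 0]]}}

```text
time: 4.77
tool_pos: [0.5197, 0.1066, 0.2954]
tool_rot: [3.141, -0.0, 1.538]
force: [0.7, -0.6, 0.3]
grip_width: 0.997
finger_force: 0.0
```

Request:
{"op": "drive_tool", "data": {"delta_pos": [[0.96, 0.05, 0], [0.96, 0.05, 0], [0.96, 0.05, 0], [0.96, 0.05, 0], [0, 0, 0], [0, 0, 0]], "delta_rot": [[0, 0, 0], [0, 0, 0], [0, 0, 0], [0, 0, 0], [0, 0, 0], [0, 0, 0]]}}

```text
time: 5.27
tool_pos: [0.5275, 0.2022, 0.295]
tool_rot: [-3.141, 0.0, 1.541]
force: [0.1, 0.2, 0.0]
grip_width: 0.997
finger_force: 0.0
```

Run:
```python
from h import *
s=sense();m=camera_model("wrist");print(s['time'],s['tool_pos'],s['tool_rot'])
np.save("w2.npy",m,allow_pickle=True)
im=capture("wrist");cv2.imwrite("pics/w2.png",cv2.resize(im[:,:,::-1],None,fx=1.5,fy=1.5,interpolation=3))
for t,z in(("rack_full",.024),("contactor",.094),("breaker",.088),("ring_transformer",.088),("stop_button",.082)):
  for d in silhouettes(t,"wrist")[:2]: print(t,d['score'],d['location'],rect("wrist",d['mask'],z,m))
```

```text
5.2667 [0.52749389 0.202217   0.29497937] [-3.14118747e+00  1.95827825e-04  1.54060431e+00]
rack_full 0.57 [121.9, 259.7] [535.2 224.9  82.3 367.1  -2.4]
contactor 0.91 [224.2, 255.5] [528.5 115.7  40.7  90.4  -2.5]
breaker 0.68 [163.3, 263.8] [536.7 205.8  52.2  80.1  -1.7]
ring_transformer 0.88 [16.7, 264.1] [543.2 371.   30.5  33.6  -1.7]
stop_button 0.78 [70.7, 170.2] [429.2 319.1  42.7  44.1 -81.4]
stop_button 0.67 [82.1, 259.3] [536.6 303.5  36.9  37.8  -1.7]
```

View pics/w2.png

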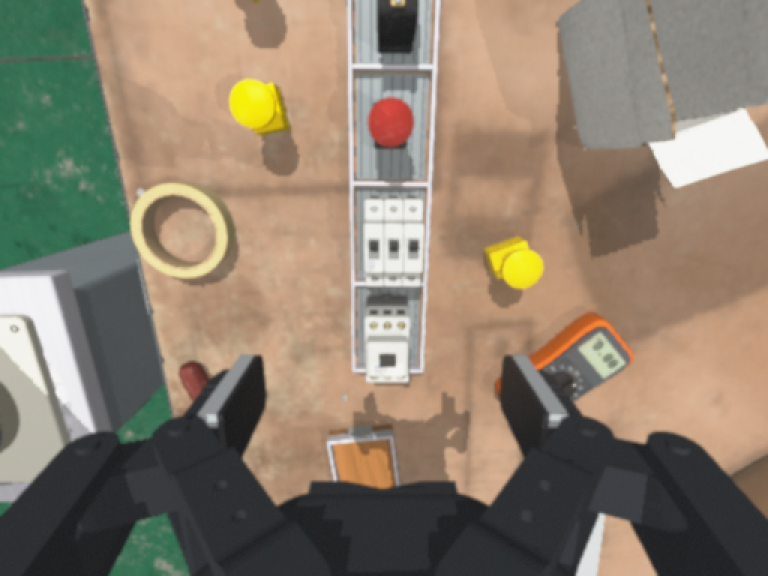

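The picture (at 1.5x) shows the rack dividers at (353,66)–(434,67), (354,184)–(431,183) and (354,284)–(427,283), with the end at (355,371)–(424,371). The red head is at (391,122). The breaker's top runs over rows 199–280 and columns 364–424. The contactor is at (388,345).

Run:
```python
from h import *
m=np.load("w2.npy",allow_pickle=True).item()
R=lambda p,z:rays("wrist",np.array(p)/1.5,z,m)[:,:2]*1000
P=R([[355,371],[424,371],[354,284],[427,283],[354,184],[431,183],[353,66],[434,67]],.024)
mid=(P[::2]+P[1::2])/2;print(mid.round(1),np.linalg.norm(P[::2]-P[1::2],axis=1))
yy=np.array([-214,-105,0,105.])
a,b=np.polyfit(yy,mid[:,0],1),np.polyfit(yy,mid[:,1],1);print(a,b,np.degrees(np.arctan2(-a[0],b[0])))
print("breaker top corners",R([[365,199],[423,198],[366,277],[422,277]],.088).round(1))
print("contactor head",R([[368,340],[408,340],[366,374],[408,374]],.094).round(1),"base",R([[366,318],[410,318],[367,383],[408,383]],.076).round(1))
print("stop",R([[391,122]],.079),"ring",R([[379,50],[415,50]],.088))
```

```text
[[530.8  41.1]
 [534.4 146.7]
 [538.9 251. ]
 [542.2 355.4]] [79.37650732 78.24402558 76.55392286 74.25437091]
[3.65536184e-02 5.38546583e+02] [  0.98597533 251.33389237] -2.1231863033281186
breaker top corners [[513.8 243.2]
 [563.1 242.6]
 [511.8 174.1]
 [562.2 172.5]]
contactor head [[511.4 114.6]
 [548.6 113.5]
 [508.   78.9]
 [548.2  77.7]] base [[509.4 129.2]
 [551.8 128. ]
 [507.4  58. ]
 [549.1  56.8]]
stop [[537.56498917 304.19861732]] ring [[529.38781187 355.25059465]
 [556.95378727 354.42500767]]
```

Request:
{"op": "drive_tool", "data": {"delta_pos": [[0.92, 0.045, 0.33], [0.92, 0.045, 0.33], [0.92, 0.045, 0.33], [0.92, 0.045, 0.33], [0.92, 0.045, 0.33], [0.92, 0.045, 0.33], [0.92, 0.045, 0.33], [0.92, 0.045, 0.33]], "delta_rot": [[0, 0, 0.0], [0, 0, 0], [0, 0, 0], [0, 0, 0], [0, 0, 0], [0, 0, 0], [0, 0, 0], [0, 0, 0]]}}

```text
time: 6.23
tool_pos: [0.5424, 0.3853, 0.229]
tool_rot: [3.141, -0.0, 1.539]
force: [-0.7, -0.4, -0.1]
grip_width: 1.0
finger_force: 0.0
```

Request:
{"op": "drive_tool", "data": {"delta_pos": [[0.92, 0.045, 0.33], [0, 0, 0], [0, 0, 0]], "delta_rot": [[0, 0, 0.003], [0, 0, 0], [0, 0, 0]]}}

```text
time: 6.48
tool_pos: [0.5438, 0.408, 0.22]
tool_rot: [-3.14, 0.001, 1.535]
force: [0.8, -0.2, -0.1]
grip_width: 1.001
finger_force: 0.0
```

Run:
```python
from h import *
s=sense();m=camera_model("wrist");print(s['time'],s['tool_pos'],s['tool_rot'],s['joint_pos'])
np.save("w3.npy",m,allow_pickle=True)
im=capture("wrist");cv2.imwrite("pics/w3.png",cv2.resize(im[:,:,::-1],None,fx=1.5,fy=1.5,interpolation=3))
for t,z in(("ring_transformer",.088),):
  for d in silhouettes(t,"wrist")[:2]: print(t,d['score'],d['location'],rect("wrist",d['mask'],z,m))
```

```text
6.4833 [0.54382291 0.40800404 0.22001837] [-3.14024535e+00  1.00368718e-03  1.53543883e+00] [ 5.20445687e-01  4.93258342e-01  3.54449786e-01  1.43366185e+00
 -1.41736266e-04  2.12660031e+00]
ring_transformer 0.75 [170.0, 255.3] [544.6 418.7  31.   70.5  -2. ]
```

View pics/w3.png

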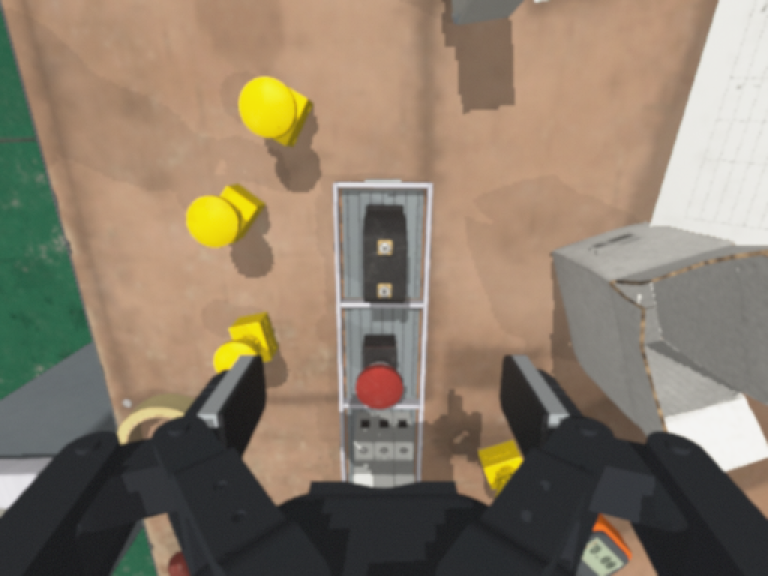

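The ring stands centred in its bay at 1.5x (385,268), with terminals at rows 246 and 290 and long side along the rack. The bay runs over rows 186–305.

Run:
```python
from h import *
m=np.load("w3.npy",allow_pickle=True).item()
R=lambda p,z:rays("wrist",np.array(p)/1.5,z,m)[:,:2]*1000
print(R([[385,246],[384.5,290]],.088),R([[385,206]],.016),R([[385,301]],.06),R([[386,186],[382,305]],.024))
```

```text
[[545.94558517 424.24764764]
 [544.52270681 392.19359552]] [[546.97254093 442.84415445]] [[544.41745491 373.48285313]] [[548.31014016 459.91910849]
 [541.37888014 356.49464588]]
```

Request:
{"op": "drive_tool", "data": {"delta_pos": [[0, 0.04, 1], [0, 0, 1], [0, 0, 1], [0, 0, 1], [0, 0, 1], [0, 0, 1], [0, 0, 0.8], [0, 0, 0.52]], "delta_rot": [[0, 0, 0], [0, 0, 0], [0, 0, 0], [0, 0, 0], [0, 0, 0], [0, 0, 0], [0, 0, 0], [0, 0, 0]], "jaw": 0.2}}

```text
time: 7.25
tool_pos: [0.5448, 0.406, 0.0367]
tool_rot: [-3.14, 0.001, 1.533]
force: [-0.4, -0.2, 0.4]
grip_width: 0.599
finger_force: 0.0
```

Request:
{"op": "drive_tool", "data": {"delta_pos": [[0, 0, 0], [0, 0, 0], [0, 0, 0], [0, 0, 0], [0, 0, 0], [0, 0, 0], [0, 0, 0], [0, 0, 0]], "delta_rot": [[0, 0, 0], [0, 0, 0], [0, 0, 0], [0, 0, 0], [0, 0, 0], [0, 0, 0], [0, 0, 0], [0, 0, 0]], "jaw": -1}}

```text
time: 7.92
tool_pos: [0.545, 0.4079, 0.0383]
tool_rot: [3.141, -0.0, 1.535]
force: [0.6, -0.3, -2.1]
grip_width: 0.367
finger_force: 61.5
```

Request:
{"op": "drive_tool", "data": {"delta_pos": [[0, 0, -0.6], [0, 0, -1], [0, 0, -1], [0, 0, -1], [0, 0, -1], [0, 0, -0.6], [-0.48, -0.055, 0], [-0.97, -0.11, 0]], "delta_rot": [[0, 0, 0], [0, 0, 0], [0, 0, 0], [0, 0, 0], [0, 0, -0.031], [0, 0, -0.031], [0, 0, 0], [0, 0, 0]]}}

```text
time: 8.58
tool_pos: [0.544, 0.3725, 0.1682]
tool_rot: [3.14, -0.001, 1.66]
force: [-0.7, -0.6, -2.5]
grip_width: 0.362
finger_force: 61.8
```

Request:
{"op": "drive_tool", "data": {"delta_pos": [[-0.97, -0.11, 0], [-0.97, -0.11, 0], [-0.97, -0.11, 0], [-0.97, -0.11, 0], [-0.97, -0.11, 0], [-0.97, -0.11, 0], [-0.97, -0.11, 0], [-0.97, -0.11, 0]], "delta_rot": [[0, 0, 0], [0, 0, 0], [0, 0, 0], [0, 0, 0], [0, 0, 0], [0, 0, 0], [0, 0, 0], [0, 0, 0]]}}

```text
time: 9.25
tool_pos: [0.5382, 0.1744, 0.167]
tool_rot: [-3.14, 0.0, 1.657]
force: [0.6, 0.4, -2.4]
grip_width: 0.368
finger_force: 61.8
```

Request:
{"op": "drive_tool", "data": {"delta_pos": [[-0.97, -0.11, 0], [-0.97, -0.11, 0], [-0.97, -0.11, 0], [-0.97, -0.11, 0], [-0.97, -0.11, 0], [-0.97, -0.11, 0], [-0.97, -0.11, 0], [-0.97, -0.11, 0]], "delta_rot": [[0, 0, 0], [0, 0, 0], [0, 0, 0], [0, 0, 0], [0, 0, 0], [0, 0, 0], [0, 0, 0], [0, 0, 0]]}}

```text
time: 9.92
tool_pos: [0.5332, -0.0205, 0.1671]
tool_rot: [-3.14, -0.0, 1.657]
force: [0.7, -0.3, -1.6]
grip_width: 0.365
finger_force: 61.8
```

Request:
{"op": "drive_tool", "data": {"delta_pos": [[-0.97, -0.11, 0], [-0.97, -0.11, 0], [-0.97, -0.11, 0], [-0.97, -0.11, 0], [-0.97, -0.11, 0], [-0.97, -0.11, 0], [-0.97, -0.11, 0], [-0.97, -0.11, 0]], "delta_rot": [[0, 0, 0], [0, 0, 0], [0, 0, 0], [0, 0, 0], [0, 0, 0], [0, 0, 0], [0, 0, 0], [0, 0, 0]]}}

```text
time: 10.58
tool_pos: [0.5283, -0.2155, 0.167]
tool_rot: [-3.14, -0.001, 1.657]
force: [-0.1, 0.1, -2.5]
grip_width: 0.363
finger_force: 61.8
```

Request:
{"op": "drive_tool", "data": {"delta_pos": [[-0.97, -0.11, 0], [-0.97, -0.11, 0], [-0.97, -0.11, 0], [-0.97, -0.11, 0], [-0.97, -0.11, 0], [-0.97, -0.11, 0], [-0.97, -0.11, 0], [-0.97, -0.11, 0]], "delta_rot": [[0, 0, 0], [0, 0, 0], [0, 0, 0], [0, 0, 0], [0, 0, 0], [0, 0, 0], [0, 0, 0], [0, 0, 0]]}}

```text
time: 11.25
tool_pos: [0.5234, -0.4105, 0.1668]
tool_rot: [-3.14, -0.001, 1.657]
force: [0.2, -0.5, -1.7]
grip_width: 0.369
finger_force: 61.8
```

Request:
{"op": "drive_tool", "data": {"delta_pos": [[-0.48, -0.055, 0], [0, 0, 0], [0, 0, 0]], "delta_rot": [[0, 0, 0], [0, 0, 0], [0, 0, 0]]}}

```text
time: 11.5
tool_pos: [0.5235, -0.4215, 0.1669]
tool_rot: [-3.141, -0.002, 1.657]
force: [0.8, 0.2, -2.6]
grip_width: 0.366
finger_force: 61.8
```

Run:
```python
from h import *
s=sense();m=camera_model("wrist");print(s['time'],s['tool_pos'],s['tool_rot'],s['grip_width'])
np.save("w4.npy",m,allow_pickle=True)
im=capture("wrist");cv2.imwrite("pics/w4.png",cv2.resize(im[:,:,::-1],None,fx=1.5,fy=1.5,interpolation=3))
```

```text
11.5 [ 0.523472   -0.42151756  0.16687346] [-3.14050808e+00 -1.59507278e-03  1.65684396e+00] 0.3664418116888315
```

View pics/w4.png

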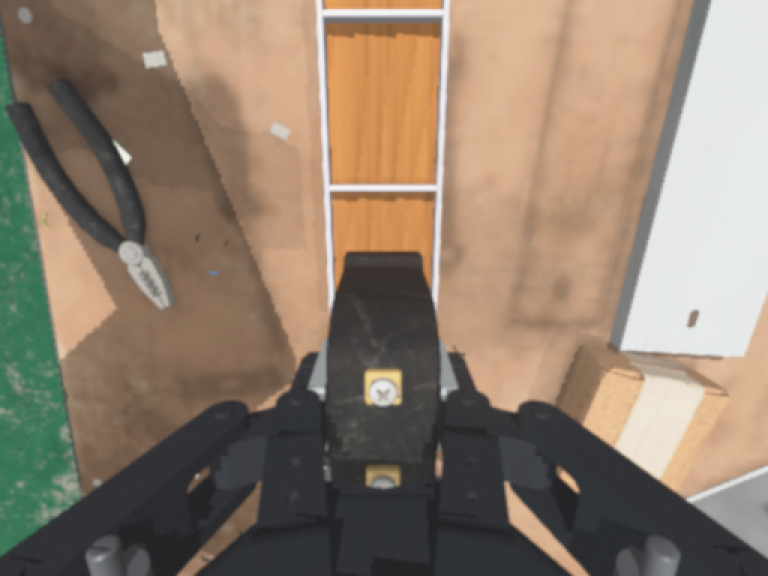

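The ring is held upright and in line with the rack walls. The first divider is at row 187 (columns 329–440), the next at row 15 (columns 322–446). I'll check the rack position against them.

Run:
```python
from h import *
m=np.load("w4.npy",allow_pickle=True).item()
R=lambda p,z:rays("wrist",np.array(p)/1.5,z,m)[:,:2]*1000
P=R([[329,188],[440,188],[322,16],[447,15]],.024);print((P[::2]+P[1::2])/2, P)
t=np.radians(5);c=np.array([510.5,-262.5])
for y in(-105,0):print(c+y*np.array([-np.sin(t),np.cos(t)]))
```

```text
[[ 519.96381535 -366.6488203 ]
 [ 510.90781278 -263.91337985]] [[ 481.90762524 -369.93910963]
 [ 558.02000545 -363.35853098]
 [ 472.82259111 -267.46786111]
 [ 548.99303444 -260.35889858]]
[ 519.65135299 -367.1004433 ]
[ 510.5 -262.5]
```

Request:
{"op": "drive_tool", "data": {"delta_pos": [[0.08, 0.03, 0.7], [0, 0, 1], [0, 0, 1], [0, 0, 1], [0, 0, 0.8], [0, 0, 0.5], [0, 0, 0.2], [0, 0, 0]], "delta_rot": [[0, 0, 0], [0, 0, 0], [0, 0, 0], [0, 0, 0], [0, 0, 0], [0, 0, 0], [0, 0, 0], [0, 0, 0]]}}

```text
time: 12.22
tool_pos: [0.5246, -0.4177, 0.0376]
tool_rot: [-3.141, -0.001, 1.66]
force: [-0.2, -0.7, -1.3]
grip_width: 0.368
finger_force: 62.0
```

Request:
{"op": "drive_tool", "data": {"delta_pos": [[0, 0, 0], [0, 0, 0]], "delta_rot": [[0, 0, 0], [0, 0, 0]]}}

```text
time: 12.38
tool_pos: [0.5253, -0.4192, 0.0391]
tool_rot: [3.141, 0.001, 1.659]
force: [0.2, -0.1, -1.0]
grip_width: 0.366
finger_force: 62.0
```

Request:
{"op": "drive_tool", "data": {"delta_pos": [[0, 0, 0.07], [0, 0, 0], [0, 0, 0]], "delta_rot": [[0, 0, 0], [0, 0, 0], [0, 0, 0]]}}

```text
time: 12.63
tool_pos: [0.5249, -0.4195, 0.0365]
tool_rot: [3.141, 0.0, 1.659]
force: [-0.0, 0.5, -1.5]
grip_width: 0.37
finger_force: 62.0
```

Request:
{"op": "drive_tool", "data": {"delta_pos": [[0, 0, 0], [0, 0, 0], [0, 0, 0]], "delta_rot": [[0, 0, 0], [0, 0, 0], [0, 0, 0]]}}

```text
time: 12.88
tool_pos: [0.5248, -0.4195, 0.0363]
tool_rot: [3.142, 0.0, 1.659]
force: [0.4, -0.4, -2.3]
grip_width: 0.368
finger_force: 62.0
```

Request:
{"op": "drive_tool", "data": {"delta_pos": [[0, 0, 0.05], [0, 0, 0], [0, 0, 0], [0, 0, 0]], "delta_rot": [[0, 0, 0], [0, 0, 0], [0, 0, 0], [0, 0, 0]]}}

```text
time: 13.22
tool_pos: [0.5249, -0.4196, 0.036]
tool_rot: [3.141, 0.001, 1.659]
force: [-2.4, 1.8, 6.2]
grip_width: 0.367
finger_force: 62.6
```

Request:
{"op": "drive_tool", "data": {"delta_pos": [[0, 0, 0], [0, 0, 0], [0, 0, 0], [0, 0, 0], [0, 0, -0.5], [0, 0, -1], [0, 0, -1], [0, 0, -1]], "delta_rot": [[0, 0, 0], [0, 0, 0], [0, 0, 0], [0, 0, 0], [0, 0, 0], [0, 0, 0], [0, 0, 0], [0, 0, 0]], "jaw": 0.3}}

```text
time: 13.88
tool_pos: [0.5247, -0.4193, 0.1232]
tool_rot: [-3.141, -0.001, 1.659]
force: [0.7, -0.6, -0.1]
grip_width: 0.647
finger_force: 0.0
```

Request:
{"op": "drive_tool", "data": {"delta_pos": [[0.5, 0.05, -0.8], [0.96, 0.1, -0.8], [0.96, 0.1, -0.8], [0.96, 0.1, -0.7], [0.96, 0.1, 0], [0.96, 0.1, 0], [0.96, 0.1, 0], [0.96, 0.1, 0]], "delta_rot": [[0, 0, 0], [0, 0, 0], [0, 0, 0], [0, 0, 0], [0, 0, 0], [0, 0, 0], [0, 0, 0], [0, 0, 0]], "jaw": 0.6}}

```text
time: 14.55
tool_pos: [0.5275, -0.2369, 0.2001]
tool_rot: [3.141, 0.0, 1.659]
force: [0.1, 0.3, -0.2]
grip_width: 0.803
finger_force: 0.0
```

Request:
{"op": "drive_tool", "data": {"delta_pos": [[0.96, 0.1, 0], [0.96, 0.1, 0], [0.96, 0.1, 0], [0.96, 0.1, 0], [0.96, 0.1, 0], [0.96, 0.1, 0], [0.96, 0.1, 0], [0.96, 0.1, 0]], "delta_rot": [[0, 0, 0], [0, 0, 0], [0, 0, 0], [0, 0, 0], [0, 0, 0], [0, 0, 0], [0, 0, 0], [0, 0, 0]]}}

```text
time: 15.22
tool_pos: [0.5305, -0.0438, 0.2001]
tool_rot: [3.141, 0.0, 1.659]
force: [0.5, -0.6, -0.2]
grip_width: 0.799
finger_force: 0.0
```

Request:
{"op": "drive_tool", "data": {"delta_pos": [[0.96, 0.1, 0], [0.96, 0.1, 0], [0.96, 0.1, 0], [0.96, 0.1, 0], [0.96, 0.1, 0], [0.96, 0.1, 0], [0.96, 0.1, 0], [0.96, 0.1, 0]], "delta_rot": [[0, 0, 0], [0, 0, 0], [0, 0, 0], [0, 0, 0], [0, 0, 0], [0, 0, 0], [0, 0, 0], [0, 0, 0]]}}

```text
time: 15.88
tool_pos: [0.5336, 0.1493, 0.2001]
tool_rot: [3.141, -0.0, 1.659]
force: [-0.1, -0.1, 0.2]
grip_width: 0.8
finger_force: 0.0
```

Request:
{"op": "drive_tool", "data": {"delta_pos": [[0.96, 0.1, 0], [0.96, 0.1, 0], [0.96, 0.1, 0], [0.96, 0.1, 0], [0.96, 0.1, 0], [0.5, 0.15, 0], [0, 0, 0], [0, 0, 0]], "delta_rot": [[0, 0, 0], [0, 0, 0], [0, 0, 0], [0, 0, 0], [0, 0, 0], [0, 0, 0.031], [0, 0, 0.031], [0, 0, 0]]}}

```text
time: 16.55
tool_pos: [0.5381, 0.2824, 0.1997]
tool_rot: [-3.141, 0.0, 1.534]
force: [-1.1, -0.4, -0.1]
grip_width: 0.802
finger_force: 0.0
```

Request:
{"op": "drive_tool", "data": {"delta_pos": [[0, 0, 0]], "delta_rot": [[0, 0, 0]]}}

```text
time: 16.63
tool_pos: [0.5382, 0.2815, 0.1998]
tool_rot: [-3.141, 0.0, 1.537]
force: [-0.5, 0.5, 0.3]
grip_width: 0.8
finger_force: 0.0
```

Run:
```python
from h import *
s=sense();m=camera_model("wrist");print(s['time'],s['tool_pos'],s['tool_rot'],s['grip_width'])
np.save("w5.npy",m,allow_pickle=True)
im=capture("wrist");cv2.imwrite("pics/w5.png",cv2.resize(im[:,:,::-1],None,fx=1.5,fy=1.5,interpolation=3))
for d in silhouettes("stop_button","wrist")[:4]: print(d['score'],d['location'],im[int(d['location'][0]),int(d['location'][1])],rays("wrist",d['location'][::-1],.08,m))
im=capture("top")
for d in silhouettes("ring_transformer","top")[:1]: print(d['score'],d['location'],rect("top",d['mask'],.05))
```

```text
16.6333 [0.53816327 0.28151653 0.19984984] [-3.14128923e+00  1.95911422e-04  1.53700661e+00] 0.7995613405421674
0.89 [247.2, 359.0] [228 202  28] [[0.6493656  0.20396479 0.08      ]]
0.79 [140.6, 143.6] [246 238  25] [[0.43217186 0.32722256 0.08      ]]
0.67 [23.6, 128.9] [244 230  10] [[0.4352778  0.42641605 0.08      ]]
0.63 [155.6, 251.7] [215  91  81] [[0.53581686 0.30910077 0.08      ]]
0.7 [187.7, 388.5] [ 525.1 -413.6   41.7   89.9    7.4]
```

View pics/w5.png

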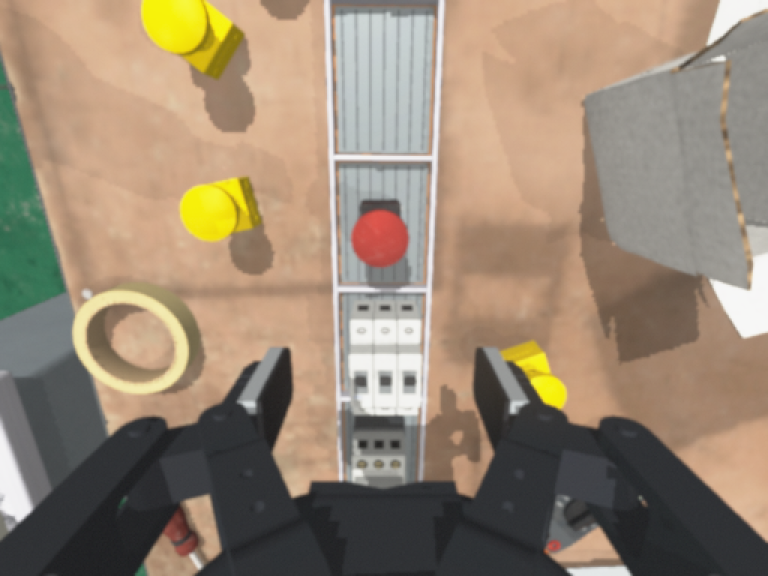

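The red head is at 1.5x (380,238), centred in its bay. The yellow look-alikes are well clear of it.

Request:
{"op": "drive_tool", "data": {"delta_pos": [[0.9, -0.06, 0.3], [0, 0, 1], [0, 0, 1], [0, 0, 1], [0, 0, 1], [0, 0, 1], [0, 0, 0.6], [0, 0, 0.21]], "delta_rot": [[0, 0, 0], [0, 0, 0], [0, 0, 0], [0, 0, 0], [0, 0, 0], [0, 0, 0], [0, 0, 0], [0, 0, 0]], "jaw": 0.4}}

```text
time: 17.5
tool_pos: [0.5364, 0.303, 0.0447]
tool_rot: [-3.138, 0.002, 1.535]
force: [0.6, 0.5, -0.1]
grip_width: 0.697
finger_force: 0.0
```

Request:
{"op": "drive_tool", "data": {"delta_pos": [[0, 0, 0], [0, 0, 0], [0, 0, 0], [0, 0, 0], [0, 0, 0], [0, 0, 0], [0, 0, 0], [0, 0, 0]], "delta_rot": [[0, 0, 0], [0, 0, 0], [0, 0, 0], [0, 0, 0], [0, 0, 0], [0, 0, 0], [0, 0, 0], [0, 0, 0]], "jaw": -0.3}}

```text
time: 18.17
tool_pos: [0.538, 0.3042, 0.0481]
tool_rot: [3.14, -0.001, 1.535]
force: [-0.4, -0.1, 6.0]
grip_width: 0.423
finger_force: 60.2
```

Request:
{"op": "drive_tool", "data": {"delta_pos": [[0, 0, 0], [0, 0, 0], [0, 0, 0], [0, 0, 0]], "delta_rot": [[0, 0, 0], [0, 0, 0], [0, 0, 0], [0, 0, 0]], "jaw": -1}}

```text
time: 18.5
tool_pos: [0.538, 0.3042, 0.0482]
tool_rot: [3.14, -0.001, 1.535]
force: [-1.3, -0.3, 5.7]
grip_width: 0.42
finger_force: 60.2
```

Request:
{"op": "drive_tool", "data": {"delta_pos": [[0, 0, -0.4], [0, 0, -0.8], [0, 0, -1], [0, 0, -1], [0, 0, -1], [0, 0, -0.6], [-0.48, -0.06, 0], [-0.97, -0.12, 0]], "delta_rot": [[0, 0, 0], [0, 0, 0], [0, 0, 0], [0, 0, 0], [0, 0, -0.031], [0, 0, -0.031], [0, 0, 0], [0, 0, 0]]}}

```text
time: 19.17
tool_pos: [0.5364, 0.2686, 0.1682]
tool_rot: [3.14, -0.001, 1.661]
force: [0.3, -0.7, -1.7]
grip_width: 0.418
finger_force: 60.0
```

Request:
{"op": "drive_tool", "data": {"delta_pos": [[-0.97, -0.12, 0], [-0.97, -0.12, 0], [-0.97, -0.12, 0], [-0.97, -0.12, 0], [-0.97, -0.12, 0], [-0.97, -0.12, 0], [-0.97, -0.12, 0], [-0.97, -0.12, 0]], "delta_rot": [[0, 0, 0], [0, 0, 0], [0, 0, 0], [0, 0, 0], [0, 0, 0], [0, 0, 0], [0, 0, 0], [0, 0, 0]]}}

```text
time: 19.83
tool_pos: [0.5286, 0.0705, 0.1668]
tool_rot: [-3.141, 0.0, 1.657]
force: [-0.2, -0.6, -1.1]
grip_width: 0.422
finger_force: 60.0
```

Request:
{"op": "drive_tool", "data": {"delta_pos": [[-0.97, -0.12, 0], [-0.97, -0.12, 0], [-0.97, -0.12, 0], [-0.97, -0.12, 0], [-0.97, -0.12, 0], [-0.97, -0.12, 0], [-0.97, -0.12, 0], [-0.97, -0.12, 0]], "delta_rot": [[0, 0, 0], [0, 0, 0], [0, 0, 0], [0, 0, 0], [0, 0, 0], [0, 0, 0], [0, 0, 0], [0, 0, 0]]}}

```text
time: 20.5
tool_pos: [0.5216, -0.1246, 0.1668]
tool_rot: [-3.141, -0.0, 1.657]
force: [-0.3, 0.8, -0.5]
grip_width: 0.42
finger_force: 60.0
```

Request:
{"op": "drive_tool", "data": {"delta_pos": [[-0.97, -0.12, 0], [-0.97, -0.12, 0], [-0.97, -0.12, 0], [-0.97, -0.12, 0], [-0.97, -0.12, 0], [-0.97, -0.12, 0], [-0.97, -0.12, 0], [0, 0, 0]], "delta_rot": [[0, 0, 0], [0, 0, 0], [0, 0, 0], [0, 0, 0], [0, 0, 0], [0, 0, 0], [0, 0, 0], [0, 0, 0]]}}

```text
time: 21.17
tool_pos: [0.5156, -0.2981, 0.1663]
tool_rot: [-3.141, 0.0, 1.654]
force: [-0.8, 0.4, -0.8]
grip_width: 0.418
finger_force: 60.0
```

Request:
{"op": "drive_tool", "data": {"delta_pos": [[-0.5, -0.06, 0], [0, 0, 0], [0, 0, 0]], "delta_rot": [[0, 0, 0], [0, 0, 0], [0, 0, 0]]}}

```text
time: 21.42
tool_pos: [0.5158, -0.3068, 0.167]
tool_rot: [-3.141, -0.001, 1.658]
force: [-0.1, 0.7, -1.0]
grip_width: 0.423
finger_force: 60.0
```

Run:
```python
from h import *
s=sense();m=camera_model("wrist");print(s['time'],s['tool_pos'],s['tool_rot'],s['grip_width'])
np.save("w6.npy",m,allow_pickle=True)
im=capture("wrist");cv2.imwrite("pics/w6.png",cv2.resize(im[:,:,::-1],None,fx=1.5,fy=1.5,interpolation=3))
```

```text
21.4167 [ 0.51581156 -0.30676038  0.16696682] [-3.14111821e+00 -6.08604074e-04  1.65791916e+00] 0.4234009014398266
```

View pics/w6.png

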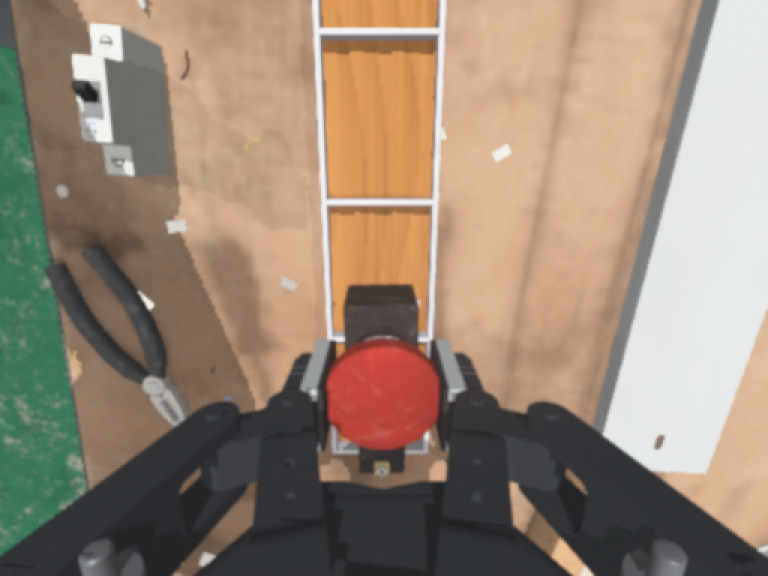

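The button is upright, with its block along the rack. The ring is standing in the end bay behind it. Dividers are at rows 33, 202 and 340.

Request:
{"op": "drive_tool", "data": {"delta_pos": [[-0.32, -0.05, 0.6], [0, 0, 1], [0, 0, 1], [0, 0, 1], [0, 0, 0.7], [0, 0, 0.4], [0, 0, 0.1], [0, 0, 0]], "delta_rot": [[0, 0, 0], [0, 0, 0], [0, 0, 0], [0, 0, 0], [0, 0, 0], [0, 0, 0], [0, 0, 0], [0, 0, 0]]}}

```text
time: 22.13
tool_pos: [0.5157, -0.3142, 0.0473]
tool_rot: [-3.141, -0.0, 1.659]
force: [-0.2, 0.3, -1.0]
grip_width: 0.421
finger_force: 60.1
```

Request:
{"op": "drive_tool", "data": {"delta_pos": [[0, 0, 0.03], [0, 0, 0], [0, 0, 0], [0, 0, 0]], "delta_rot": [[0, 0, 0], [0, 0, 0], [0, 0, 0], [0, 0, 0]]}}

```text
time: 22.47
tool_pos: [0.5159, -0.3149, 0.0471]
tool_rot: [3.141, 0.001, 1.659]
force: [0.2, -0.5, -0.8]
grip_width: 0.423
finger_force: 60.1
```

Request:
{"op": "drive_tool", "data": {"delta_pos": [[0, 0, 0.05], [0, 0, 0], [0, 0, 0], [0, 0, 0]], "delta_rot": [[0, 0, 0], [0, 0, 0], [0, 0, 0], [0, 0, 0]]}}

```text
time: 22.8
tool_pos: [0.5159, -0.3152, 0.0462]
tool_rot: [3.141, 0.001, 1.659]
force: [-1.9, 0.4, 5.5]
grip_width: 0.421
finger_force: 60.5
```

Request:
{"op": "drive_tool", "data": {"delta_pos": [[0, 0, 0], [0, 0, 0], [0, 0, 0], [0, 0, -0.3], [0, 0, -1], [0, 0, -1], [0, 0, -1], [0, 0, -1]], "delta_rot": [[0, 0, 0], [0, 0, 0], [0, 0, 0], [0, 0, 0], [0, 0, 0], [0, 0, 0], [0, 0, 0], [0, 0, 0]], "jaw": 0.3}}

```text
time: 23.47
tool_pos: [0.5155, -0.3147, 0.1544]
tool_rot: [3.142, -0.0, 1.659]
force: [0.9, -0.6, 0.1]
grip_width: 0.65
finger_force: 0.0
```

Request:
{"op": "drive_tool", "data": {"delta_pos": [[0.5, 0.06, -0.6], [0.95, 0.122, -0.6], [0.95, 0.122, -0.5], [0.95, 0.122, -0.2], [0.95, 0.122, 0], [0.95, 0.122, 0], [0.95, 0.122, 0], [0.95, 0.122, 0]], "delta_rot": [[0, 0, 0], [0, 0, 0], [0, 0, 0], [0, 0, 0], [0, 0, 0], [0, 0, 0], [0, 0, 0], [0, 0, 0]], "jaw": 1}}

```text
time: 24.13
tool_pos: [0.5225, -0.1336, 0.2009]
tool_rot: [3.141, 0.0, 1.659]
force: [0.3, 0.4, 0.6]
grip_width: 1.0
finger_force: 0.0
```

Request:
{"op": "drive_tool", "data": {"delta_pos": [[0.95, 0.122, 0], [0.95, 0.122, 0], [0.95, 0.122, 0], [0.95, 0.122, 0], [0.95, 0.122, 0], [0.95, 0.122, 0], [0.95, 0.122, 0], [0.95, 0.122, 0]], "delta_rot": [[0, 0, 0], [0, 0, 0], [0, 0, 0], [0, 0, 0], [0, 0, 0], [0, 0, 0], [0, 0, 0], [0, 0, 0]]}}

```text
time: 24.8
tool_pos: [0.5301, 0.0578, 0.2009]
tool_rot: [3.141, 0.0, 1.659]
force: [0.3, 0.8, -1.3]
grip_width: 0.998
finger_force: 0.0
```

Request:
{"op": "drive_tool", "data": {"delta_pos": [[0.95, 0.122, 0], [0.95, 0.122, 0], [0.95, 0.122, 0], [0.95, 0.122, 0], [0.5, 0.06, 0], [0, 0, 0], [0, 0, 0], [0, 0, 0]], "delta_rot": [[0, 0, 0], [0, 0, 0], [0, 0, 0], [0, 0, 0.031], [0, 0, 0.031], [0, 0, 0], [0, 0, 0], [0, 0, 0]]}}

```text
time: 25.47
tool_pos: [0.5352, 0.1644, 0.2005]
tool_rot: [3.142, 0.0, 1.536]
force: [-0.6, -0.3, -0.0]
grip_width: 1.002
finger_force: 0.0
```

Run:
```python
from h import *
s=sense();m=camera_model("wrist");print(s['time'],s['tool_pos'],s['tool_rot'],s['grip_width'])
np.save("w7.npy",m,allow_pickle=True)
im=capture("wrist");cv2.imwrite("pics/w7.png",cv2.resize(im[:,:,::-1],None,fx=1.5,fy=1.5,interpolation=3))
for t,z in(("breaker",.088),("contactor",.08)):
  for d in silhouettes(t,"wrist")[:1]: print(t,d['score'],d['location'],rect("wrist",d['mask'],z,m))
```

```text
25.4667 [0.53519803 0.16442138 0.20049501] [3.14153631e+00 2.43614777e-04 1.53641842e+00] 1.0022290770918352
breaker 0.75 [147.2, 256.2] [536.4 202.6  52.1  75.2  -2. ]
contactor 0.77 [233.7, 250.5] [528.9 108.5  43.7  91.7  -1.5]
```

View pics/w7.png

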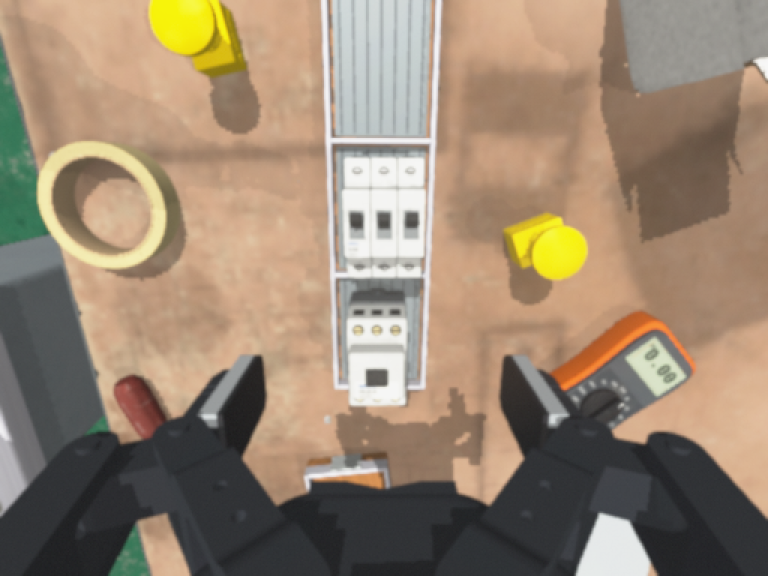

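The breaker is at 1.5x (384,215), centre about (0.536, 0.198), and aligned with the rack. The contactor is at (376,350).

Request:
{"op": "drive_tool", "data": {"delta_pos": [[0.69, 0, 0.4], [0.68, 0, 1], [0, 0, 1], [0, 0, 1], [0, 0, 1], [0, 0, 1], [0, 0, 0.8], [0, 0, 0.4]], "delta_rot": [[0, 0, 0], [0, 0, 0], [0, 0, 0], [0, 0, 0], [0, 0, 0], [0, 0, 0], [0, 0, 0], [0, 0, 0]]}}

```text
time: 26.28
tool_pos: [0.5354, 0.1981, 0.0329]
tool_rot: [-3.139, 0.001, 1.534]
force: [-0.4, 0.6, 0.2]
grip_width: 0.997
finger_force: 0.0
```

Request:
{"op": "drive_tool", "data": {"delta_pos": [[0, 0, 0.25], [0, 0, 0], [0, 0, 0]], "delta_rot": [[0, 0, 0], [0, 0, 0], [0, 0, 0]]}}

```text
time: 26.53
tool_pos: [0.5371, 0.199, 0.0298]
tool_rot: [3.141, -0.0, 1.535]
force: [-0.4, 0.0, 0.2]
grip_width: 1.002
finger_force: 0.0
```

Request:
{"op": "drive_tool", "data": {"delta_pos": [[0, 0, 0], [0, 0, 0], [0, 0, 0], [0, 0, 0], [0, 0, 0], [0, 0, 0], [0, 0, 0], [0, 0, 0]], "delta_rot": [[0, 0, 0], [0, 0, 0], [0, 0, 0], [0, 0, 0], [0, 0, 0], [0, 0, 0], [0, 0, 0], [0, 0, 0]], "jaw": -0.6}}

```text
time: 27.2
tool_pos: [0.5371, 0.1992, 0.0302]
tool_rot: [3.14, -0.0, 1.535]
force: [-0.3, -1.3, 6.9]
grip_width: 0.612
finger_force: 62.4
```

Request:
{"op": "drive_tool", "data": {"delta_pos": [[0, 0, -0.6], [0, 0, -1], [0, 0, -1], [0, 0, -1], [0, 0, -1], [0, 0, -0.8], [-0.48, -0.08, 0], [-0.97, -0.16, 0]], "delta_rot": [[0, 0, 0], [0, 0, 0], [0, 0, 0], [0, 0, 0], [0, 0, -0.031], [0, 0, -0.031], [0, 0, 0], [0, 0, 0]], "jaw": -1}}

```text
time: 27.87
tool_pos: [0.534, 0.1634, 0.1646]
tool_rot: [3.139, -0.001, 1.66]
force: [-0.5, -0.9, -3.5]
grip_width: 0.621
finger_force: 64.2
```

Request:
{"op": "drive_tool", "data": {"delta_pos": [[-0.97, -0.16, 0], [-0.97, -0.16, 0], [-0.97, -0.16, 0], [-0.97, -0.16, 0], [-0.97, -0.16, 0], [-0.97, -0.16, 0], [-0.97, -0.16, 0], [-0.97, -0.16, 0]], "delta_rot": [[0, 0, 0], [0, 0, 0], [0, 0, 0], [0, 0, 0], [0, 0, 0], [0, 0, 0], [0, 0, 0], [0, 0, 0]]}}

```text
time: 28.53
tool_pos: [0.5177, -0.0351, 0.1628]
tool_rot: [-3.14, -0.0, 1.657]
force: [0.5, -0.1, -3.6]
grip_width: 0.616
finger_force: 64.2
```

Request:
{"op": "drive_tool", "data": {"delta_pos": [[-0.97, -0.16, 0], [-0.97, -0.16, 0], [-0.97, -0.16, 0], [-0.97, -0.16, 0], [-0.97, -0.16, 0], [-0.97, -0.16, 0], [-0.6, -0.12, 0], [0, 0, 0]], "delta_rot": [[0, 0, 0], [0, 0, 0], [0, 0, 0], [0, 0, 0], [0, 0, 0], [0, 0, 0], [0, 0, 0], [0, 0, 0]]}}

```text
time: 29.2
tool_pos: [0.505, -0.1988, 0.1626]
tool_rot: [-3.14, 0.0, 1.654]
force: [0.3, 0.2, -2.4]
grip_width: 0.619
finger_force: 64.2
```

Request:
{"op": "drive_tool", "data": {"delta_pos": [[0, 0, 0], [0, 0, 0]], "delta_rot": [[0, 0, 0], [0, 0, 0]]}}

```text
time: 29.37
tool_pos: [0.5054, -0.1955, 0.1632]
tool_rot: [-3.14, -0.001, 1.658]
force: [0.9, 0.9, -3.0]
grip_width: 0.616
finger_force: 64.2
```

Run:
```python
from h import *
s=sense();m=camera_model("wrist");print(s['time'],s['tool_pos'],s['tool_rot'],s['grip_width'])
im=capture("wrist");cv2.imwrite("pics/w8.png",cv2.resize(im[:,:,::-1],None,fx=1.5,fy=1.5,interpolation=3))
```

```text
29.3667 [ 0.50542785 -0.19545271  0.16324359] [-3.14045142e+00 -1.04854473e-03  1.65769691e+00] 0.6157781960577846
```

View pics/w8.png

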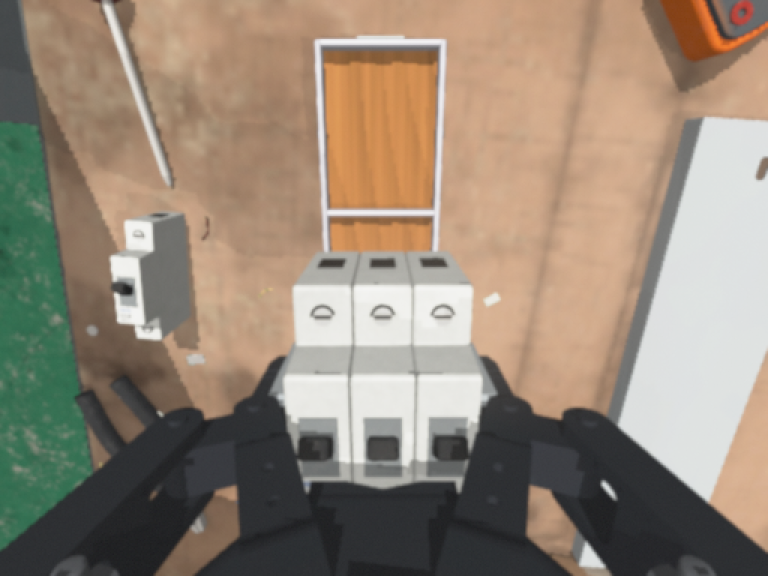

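The breaker is upright and aligned, and the bay below it is free.

Request:
{"op": "drive_tool", "data": {"delta_pos": [[-0.57, -0.03, 0.6], [0, 0, 1], [0, 0, 1], [0, 0, 1], [0, 0, 0.9], [0, 0, 0.6], [0, 0, 0.22], [0, 0, 0]], "delta_rot": [[0, 0, 0], [0, 0, 0], [0, 0, 0], [0, 0, 0], [0, 0, 0], [0, 0, 0], [0, 0, 0], [0, 0, 0]]}}

```text
time: 30.08
tool_pos: [0.506, -0.2089, 0.0299]
tool_rot: [-3.14, -0.002, 1.66]
force: [0.5, 0.2, -2.4]
grip_width: 0.618
finger_force: 64.1
```

Request:
{"op": "drive_tool", "data": {"delta_pos": [[0, 0, 0], [0, 0, 0], [0, 0, 0]], "delta_rot": [[0, 0, 0], [0, 0, 0], [0, 0, 0]]}}

```text
time: 30.33
tool_pos: [0.5073, -0.2103, 0.0322]
tool_rot: [3.14, 0.001, 1.659]
force: [-0.4, 0.2, -2.8]
grip_width: 0.617
finger_force: 64.1
```

Request:
{"op": "drive_tool", "data": {"delta_pos": [[0, -0.03, 0.14], [0, 0, 0], [0, 0, 0], [0, 0, 0], [0, 0, 0]], "delta_rot": [[0, 0, 0], [0, 0, 0], [0, 0, 0], [0, 0, 0], [0, 0, 0]]}}

```text
time: 30.75
tool_pos: [0.5064, -0.2105, 0.0282]
tool_rot: [3.14, 0.001, 1.659]
force: [1.0, -0.8, 5.8]
grip_width: 0.618
finger_force: 64.9
```

Request:
{"op": "drive_tool", "data": {"delta_pos": [[0, 0, 0.03], [0, 0, 0], [0, 0, 0], [0, 0, 0]], "delta_rot": [[0, 0, 0], [0, 0, 0], [0, 0, 0], [0, 0, 0]]}}

```text
time: 31.08
tool_pos: [0.5065, -0.2106, 0.0281]
tool_rot: [3.14, 0.001, 1.659]
force: [-1.6, 0.9, 13.6]
grip_width: 0.621
finger_force: 65.9
```

Request:
{"op": "drive_tool", "data": {"delta_pos": [[0, 0, 0], [0, 0, 0], [0, 0, 0], [0, 0, -0.3], [0, 0, -1], [0, 0, -1], [0, 0, -1], [0, 0, -1]], "delta_rot": [[0, 0, 0], [0, 0, 0], [0, 0, 0], [0, 0, 0], [0, 0, 0], [0, 0, 0], [0, 0, 0], [0, 0, 0]], "jaw": 1}}

```text
time: 31.75
tool_pos: [0.5056, -0.21, 0.1358]
tool_rot: [-3.141, -0.0, 1.659]
force: [0.7, -1.1, -0.1]
grip_width: 1.001
finger_force: 0.0
```

Request:
{"op": "drive_tool", "data": {"delta_pos": [[0.5, 0.09, -0.9], [0.95, 0.168, -0.8], [0.95, 0.168, -0.6], [0.95, 0.168, -0.3], [0.95, 0.168, 0], [0.95, 0.168, 0], [0.95, 0.168, 0], [0.95, 0.168, 0]], "delta_rot": [[0, 0, 0], [0, 0, 0], [0, 0, 0], [0, 0, 0], [0, 0, 0], [0, 0, 0], [0, 0, 0], [0, 0, 0]]}}

```text
time: 32.42
tool_pos: [0.5214, -0.0281, 0.1998]
tool_rot: [3.142, 0.0, 1.659]
force: [0.9, -0.1, 0.6]
grip_width: 1.001
finger_force: 0.0
```

Request:
{"op": "drive_tool", "data": {"delta_pos": [[0.95, 0.168, 0], [0.95, 0.168, 0], [0.95, 0.168, 0], [0.6, 0.09, 0], [0, 0, 0], [0, 0, 0], [0, 0, 0]], "delta_rot": [[0, 0, 0], [0, 0, 0], [0, 0, 0.031], [0, 0, 0.031], [0, 0, 0], [0, 0, 0], [0, 0, 0]]}}

```text
time: 33.0
tool_pos: [0.5297, 0.0574, 0.1994]
tool_rot: [-3.141, 0.0, 1.536]
force: [-0.1, -0.7, -0.4]
grip_width: 0.995
finger_force: 0.0
```

Run:
```python
from h import *
s=sense();m=camera_model("wrist");print(s['time'],s['tool_pos'],s['tool_rot'],s['grip_width'])
np.save("w9.npy",m,allow_pickle=True)
im=capture("wrist");cv2.imwrite("pics/w9.png",cv2.resize(im[:,:,::-1],None,fx=1.5,fy=1.5,interpolation=3))
for d in silhouettes("contactor","wrist")[:1]: print(d['score'],d['location'],rect("wrist",d['mask'],.076,m))
```

```text
33.0 [0.52968265 0.05742334 0.19938424] [-3.14138503e+00  2.80078527e-04  1.53633671e+00] 0.9948474577849626
0.57 [140.0, 250.8] [528.   96.2  44.9  74.3  -1.7]
```

View pics/w9.png

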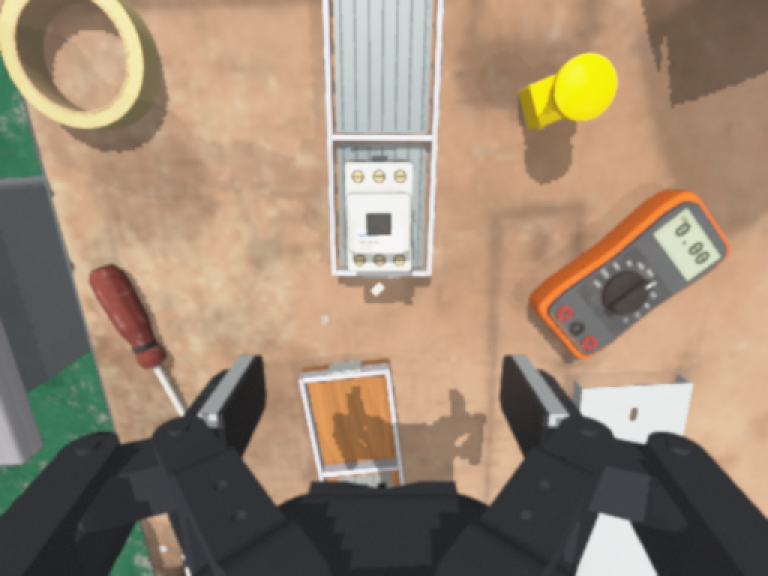

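The contactor is at 1.5x (379,215), aligned with the rack, centre about (0.528, 0.095).

Request:
{"op": "drive_tool", "data": {"delta_pos": [[0.75, -0.05, 0.4], [0.75, -0.05, 1], [0, 0, 1], [0, 0, 1], [0, 0, 1], [0, 0, 1], [0, 0, 0.8], [0, 0, 0.4]], "delta_rot": [[0, 0, 0], [0, 0, 0], [0, 0, 0], [0, 0, 0], [0, 0, 0], [0, 0, 0], [0, 0, 0], [0, 0, 0]]}}

```text
time: 33.77
tool_pos: [0.5275, 0.0945, 0.032]
tool_rot: [-3.138, 0.0, 1.534]
force: [-0.4, -0.2, 0.8]
grip_width: 0.996
finger_force: 0.0
```

Request:
{"op": "drive_tool", "data": {"delta_pos": [[0, 0, 0], [0, 0, 0], [0, 0, 0], [0, 0, 0], [0, 0, 0], [0, 0, 0], [0, 0, 0], [0, 0, 0]], "delta_rot": [[0, 0, 0], [0, 0, 0], [0, 0, 0], [0, 0, 0], [0, 0, 0], [0, 0, 0], [0, 0, 0], [0, 0, 0]], "jaw": -0.6}}

```text
time: 34.43
tool_pos: [0.5295, 0.0952, 0.0358]
tool_rot: [3.139, 0.0, 1.535]
force: [-0.8, -1.0, 7.3]
grip_width: 0.519
finger_force: 62.8
```

Request:
{"op": "drive_tool", "data": {"delta_pos": [[0, 0, 0], [0, 0, 0], [0, 0, 0]], "delta_rot": [[0, 0, 0], [0, 0, 0], [0, 0, 0]], "jaw": -1}}

```text
time: 34.68
tool_pos: [0.5295, 0.0952, 0.0358]
tool_rot: [3.139, 0.0, 1.535]
force: [-0.9, -1.9, 6.9]
grip_width: 0.52
finger_force: 62.8
```

Request:
{"op": "drive_tool", "data": {"delta_pos": [[0, 0, -0.6], [0, 0, -1], [0, 0, -1], [0, 0, -1], [0, 0, -1], [0, 0, -0.8], [-0.48, -0.12, 0], [-0.9, -0.24, 0]], "delta_rot": [[0, 0, 0], [0, 0, 0], [0, 0, 0], [0, 0, 0], [0, 0, -0.031], [0, 0, -0.031], [0, 0, 0], [0, 0, 0]]}}

```text
time: 35.35
tool_pos: [0.5232, 0.061, 0.1703]
tool_rot: [3.139, -0.0, 1.661]
force: [-0.3, -0.8, -4.5]
grip_width: 0.517
finger_force: 62.9
```

Request:
{"op": "drive_tool", "data": {"delta_pos": [[-0.95, -0.24, 0], [-0.95, -0.24, 0], [-0.95, -0.24, 0], [-0.95, -0.24, 0], [-0.95, -0.24, 0], [-0.95, -0.24, 0], [-0.8, -0.21, 0], [0, 0, 0]], "delta_rot": [[0, 0, 0], [0, 0, 0], [0, 0, 0], [0, 0, 0], [0, 0, 0], [0, 0, 0], [0, 0, 0], [0, 0, 0]]}}

```text
time: 36.02
tool_pos: [0.4949, -0.1087, 0.1684]
tool_rot: [-3.14, 0.001, 1.655]
force: [0.4, -0.2, -4.4]
grip_width: 0.521
finger_force: 62.7
```

Request:
{"op": "drive_tool", "data": {"delta_pos": [[0, 0, 0], [0, 0, 0]], "delta_rot": [[0, 0, 0], [0, 0, 0]]}}

```text
time: 36.18
tool_pos: [0.4954, -0.1053, 0.1687]
tool_rot: [-3.141, -0.001, 1.657]
force: [-0.8, 0.4, -4.0]
grip_width: 0.516
finger_force: 62.7
```

Request:
{"op": "drive_tool", "data": {"delta_pos": [[0, 0.02, 0.7], [0, 0, 1], [0, 0, 1], [0, 0, 1], [0, 0, 0.8], [0, 0, 0.6], [0, 0, 0.25], [0, 0, 0]], "delta_rot": [[0, 0, 0], [0, 0, 0], [0, 0, 0], [0, 0, 0], [0, 0, 0], [0, 0, 0], [0, 0, 0], [0, 0, 0]]}}

```text
time: 36.85
tool_pos: [0.4956, -0.1041, 0.0348]
tool_rot: [-3.14, -0.001, 1.66]
force: [-0.6, 0.5, -4.5]
grip_width: 0.522
finger_force: 62.7
```

Request:
{"op": "drive_tool", "data": {"delta_pos": [[0, 0, 0], [0, 0, 0], [0, 0, 0]], "delta_rot": [[0, 0, 0], [0, 0, 0], [0, 0, 0]]}}

```text
time: 37.1
tool_pos: [0.4969, -0.1051, 0.036]
tool_rot: [3.141, 0.0, 1.659]
force: [0.7, -1.1, -4.2]
grip_width: 0.523
finger_force: 62.7
```

Request:
{"op": "drive_tool", "data": {"delta_pos": [[0, 0, 0.08], [0, 0, 0], [0, 0, 0], [0, 0, 0], [0, 0, 0]], "delta_rot": [[0, 0, 0], [0, 0, 0], [0, 0, 0], [0, 0, 0], [0, 0, 0]]}}

```text
time: 37.52
tool_pos: [0.4967, -0.1053, 0.0337]
tool_rot: [3.141, 0.0, 1.659]
force: [2.0, 0.2, -1.7]
grip_width: 0.521
finger_force: 62.7
```

Contact is light. I'll press a touch more, release, and lift away to one side for the final check.

Request:
{"op": "drive_tool", "data": {"delta_pos": [[0, 0, 0.02], [0, 0, 0], [0, 0, 0], [0, 0, 0]], "delta_rot": [[0, 0, 0], [0, 0, 0], [0, 0, 0], [0, 0, 0]]}}

```text
time: 37.85
tool_pos: [0.4967, -0.1053, 0.0337]
tool_rot: [3.141, 0.0, 1.659]
force: [-0.9, 0.9, 4.7]
grip_width: 0.52
finger_force: 63.5
```

Request:
{"op": "drive_tool", "data": {"delta_pos": [[0, 0, 0], [0, 0, 0], [0, 0, 0], [0, 0, -0.3], [0, 0, -1], [0, 0, -1], [0, 0, -1], [0, 0, -1]], "delta_rot": [[0, 0, 0], [0, 0, 0], [0, 0, 0], [0, 0, 0], [0, 0, 0], [0, 0, 0], [0, 0, 0], [0, 0, 0]], "jaw": 0.6}}

```text
time: 38.52
tool_pos: [0.4962, -0.1051, 0.1422]
tool_rot: [-3.142, 0.0, 1.659]
force: [-0.3, 0.1, -0.1]
grip_width: 0.797
finger_force: 0.0
```

Request:
{"op": "drive_tool", "data": {"delta_pos": [[-0.5, 0, -1], [-0.9, 0, -1], [-0.9, 0, -1], [-0.9, 0, -1], [-0.9, 0, -1], [-0.9, 0, -0.5], [-0.5, 0, 0], [0, 0, 0]], "delta_rot": [[0, 0, 0], [0, 0, 0], [0, 0, 0], [0, 0, 0], [0, 0, 0], [0, 0, 0], [0, 0, 0], [0, 0, 0]]}}

```text
time: 39.18
tool_pos: [0.5086, -0.2444, 0.2779]
tool_rot: [3.141, 0.001, 1.657]
force: [0.2, -0.4, -0.9]
grip_width: 0.803
finger_force: 0.0
```

Request:
{"op": "drive_tool", "data": {"delta_pos": [[-0.9, 0, 0], [-0.9, 0, 0], [-0.9, 0, 0], [-0.9, 0, 0], [-0.5, 0, 0], [0, 0, 0], [0, 0, 0]], "delta_rot": [[0, 0, 0], [0, 0, 0], [0, 0, 0], [0, 0, 0], [0, 0, 0], [0, 0, 0], [0, 0, 0]]}}

```text
time: 39.77
tool_pos: [0.5173, -0.3437, 0.277]
tool_rot: [-3.14, -0.002, 1.658]
force: [0.4, -0.7, 0.3]
grip_width: 0.8
finger_force: 0.0
```

Run:
```python
from h import *
s=sense();m=camera_model("wrist");print(s['time'],s['tool_pos'],s['tool_rot'],s['grip_width'])
a=capture("wrist");b=capture("scene")
b=cv2.resize(b[110:290,160:400],(512,384),interpolation=cv2.INTER_CUBIC)
cv2.imwrite("pics/fin.png",cv2.resize(np.vstack([a,b])[:,:,::-1],(400,600)))
cv2.imwrite("pics/fin.png",cv2.resize(np.hstack([a,b])[:,:,::-1],(800,300)))
cv2.imwrite("pics/fina.png",cv2.resize(a[:,:,::-1],None,fx=1.5,fy=1.5,interpolation=3))
```

```text
39.7667 [ 0.5173249  -0.34366576  0.27699426] [-3.14038961e+00 -1.79534330e-03  1.65829322e+00] 0.7995287391954058
```

View pics/fin.png

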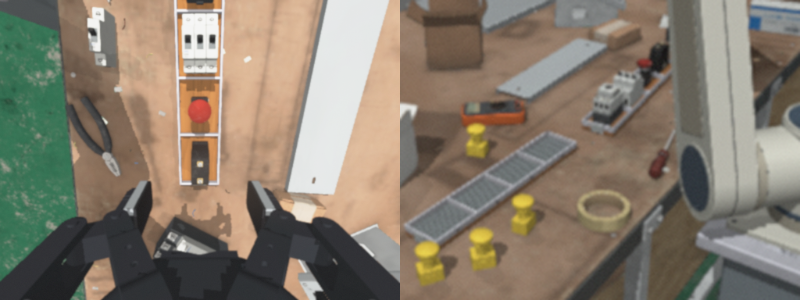

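View pics/fina.png

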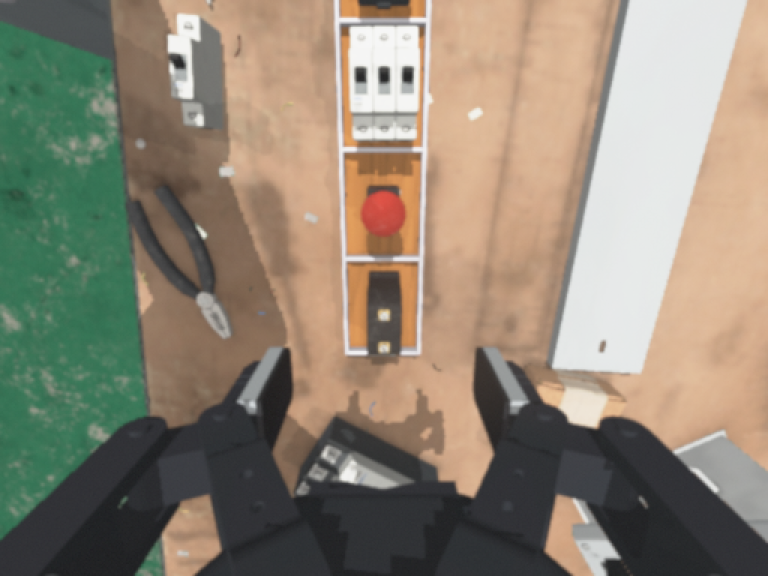

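All four devices stand upright in the empty rack. Ring (384,315), button (383,213) and breaker (384,80) are centred in their bays. The contactor shows upright in the left bay in the scene picture at (610,100). The full rack is empty except for its mats.

```bash
python3 -c "
from cell import *
print(job_done())"
```

```text
the job is handed in; nothing more can be done
None
```

The four devices now stand upright in the empty rack in reverse order: from right to left, ring transformer, stop button, breaker, contactor. I handed the job in at about 40 s of the 102 s allowed; the call returned no verdict.

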